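# Close the coin box with its pinned lid

## Robot

A 6-joint arm with a two-finger parallel gripper is mounted at the origin on a cart in front of the work surface, level with it; the furniture and walls round the work are solid. World frame = base frame: x ahead of the robot, y to its left, z up, the work surface at z = 0. Lengths are in m, angles in rad, forces in N, time in s.
With the tool pointing down it reaches from about 0.35 to 0.925 m from the base axis. Payload 6.4 kg.
Tool frame: the origin (TCP) lies on the centre line of the jaws, within the pads' length; the fingertips stand 11 mm ahead of it and the grasp point (between the pads) lies 8 mm behind it; z points along the fingers, y is the line along which they close (so a half turn about z gives the same grasp; the last joint's range is limited). The gripper opens to 94 mm and grips with 3 to 60 N. Pads are 16 mm wide; open, the fingers measure 119 mm over their backs; the gripper's body (75 mm by 177 mm) begins 78 mm behind the grasp point.
Start: joints at [0.965, 0.245, 1.558, -0, 1.339, -0.174], TCP at [0.272, 0.59, 0.216] pointing down, gripper open.
Joint ranges: [-3.13, 3.13], [-1.02, 2.26], [0.13, 2.54], [-0.95, 4.09], [0.21, 2.88], [-2.74, 2.74]. Speed limits (rad/s): [2.57, 2.57, 3.14, 3.14, 3.14, 3.14].

## Interface

Orientations are given as a 3x3 rotation matrix whose columns are the frame's x, y, z axes.
In Python, from rig import arm, optics, sign_off gives the robot as it stands.
- The arm moves only by the tool carry_out, never from a script. Its arguments are lists of equal length, an entry for each row: "dp": the shift along the tool's x, y, z each as a share of 20 cm, from -1 to 1, a list of three; "angular": the turn, a rotation vector about the tool's x, y, z each as a share of 60 degrees, from -1 to 1, a list of three; "grip": the finger opening in mm, from 0 to 94. In form: {"dp": [[dx, dy, dz], ...], "angular": [[ax, ay, az], ...], "grip": [grip, ...]}. A call has 1 to 5 rows; each row shifts and turns the commanded pose from where the row before left it, along the tool's axes as they then stand; what a row does not reach is not made up. A row lasts 1/8 s, in which the tool goes at most 62.5 mm and 10.7 degrees, less where a joint would pass 70% of its speed; a pose out of reach is approached as far as the arm can. A call with a number of a shift or a turn outside -1 to 1 is refused whole. A call with a gripper value outside its range is refused whole. The fingers move at their own pace and stop on an object; the grip force is fixed at half the most. Time passes only in rows, so rows that do not move let the fingers close. It gives the time, the measured TCP pose, the force, the opening and the grip force at its end, in the units of the state.
- arm.state(): the state, without advancing time (a new reading comes with each control period).
- optics.get_image(name): name is "side" or "top"; returns the picture (384x512x3 uint8, red, green, blue); there is no depth.
- optics.camera_info(name): a dict with "K" (3x3 intrinsics, pixels), "distortion" ([k1, k2, p1, p2, k3] as OpenCV has them; the pictures are not rectified), "R" (3x3) and "t" (3): a world point X has camera coordinates R X + t. Camera axes: x right, y down, z forward; pixel columns grow to the right and rows downward; lengths in m; the calibration is good to about 2 mm. A picture is of the moment at which its call begins. camera_info takes no time and is no camera call.
- sign_off(): hands the job in; it is judged then, once.
The state is a dict: "time_s": time; "q": joint angles; "qvel": joint speeds; "effort": joint torques, N m; "position": TCP position; "tcp_rot": TCP orientation; "wrist_force": force on the tool from outside, world axes, zero at the start; "torque": the same for the moment, N m; "width": finger opening in m; "grasp_force": force on a finger pad.
Only numpy, scipy, OpenCV 4.12 (cv2) and the standard library are available. Lean on these libraries where they do the work, as an engineer would, in place of code of your own. Each camera call takes 0.05 s, during which the arm holds its last target. There are 200 camera calls.

## Task

Close the coin box: take the lid that stands on edge in the rack, lay it flat on the bare counter with its handle up and let go of it, so that you can take it again by the handle; then seat it with its two holes over the two pins of the box, fully down on the rim all round, and let go. Do not shove the other things on the counter about.

Things in the scene. Friction and masses are not known exactly. Their poses are not given: they have to be found in the camera images.
- lid: aluminium lid plate, 110 (its x) x 170 (y) x 10 mm, 0.2 to 0.4 kg, black handle on its top face; two 13 mm through holes at x = 0, y = -70 and +70 mm. Origin: centre of the plate's underside; z points to the handle's side. It starts standing on a 170 mm edge in the rack: x straight down (lean up to 0.1 rad), y level, z level, roughly away from the robot; its upper 80 mm stick out.
- lid_grip (a point): middle of the lid's handle, a straight bar along the lid's y: 90 mm long, section 14 x 14 mm, centre line 39 mm above the lid's underside, 22 mm of free room between plate and bar; two posts at y = -38 and +38 mm join it to the plate. Axes as the lid's
- lid_rack: black rack fixed to the counter, 80 (x) x 200 (y) x 42 mm high; origin: centre of its underside. Its slot along y holds the lid on edge: 12.5 mm wide, centred on x = 0, floor 12 mm and wall tops 42 mm above the counter, end stops 178 mm apart. The lid lifts straight up out of it. Rack and coin box may stand left and right or the other way round
- coin_box: grey open coin box with coins, fixed to the counter, 110 (x) x 170 (y) x 45 mm high; origin: centre of its underside, z up. The lid, handle up and either way round, goes over its two pins and rests on its rim, underside 45 mm above the counter, outline flush with the box's. Between box and rack the counter is bare from 0.43 to 0.60 m ahead of the robot
- pin_a (a point): tip of the coin box's upright steel dowel pin at the box's x = 0, y = -70 mm: 10 mm thick, 22 mm tall above the rim (tip 67 mm above the counter), the last 6 mm tapering to 5 mm
- pin_b (a point): tip of the other, equal pin, at the box's x = 0, y = +70 mm
- calculator: bystander: dark desk calculator, 118 x 76 x 14 mm, to the far right; origin: centre of its underside
- stapler: bystander: red stapler, 128 x 34 x 42 mm, behind the right-hand fixture; origin: centre of its underside
- tea_tin: bystander: round tin, 75 mm across, 58 mm high, behind the left-hand fixture; origin: centre of its underside
- remote: bystander: black remote control, 155 x 44 x 17 mm, at the back; origin: centre of its underside
- tape_clear_roll: bystander: roll of packing tape lying flat, 98 mm across, 36 mm high, at the back; origin: centre of its underside
- lighter_red: bystander: pocket lighter, 81 x 25 x 12 mm, lying at the front edge; origin: centre of its underside
- pill_box: bystander: small flat carton, 45 x 75 x 20 mm, at the left; origin: centre of its underside

How it is judged:
On the way:
1. the lid lies flat on the counter, handle up, let go of (height (world z) of lid below 0.006 m and angle between lid's own z axis and vertical below 0.1 rad and contact force between lid and the fingers below 0.05 N), for 0.2 s.
At the end, for the whole second after the job is handed in: The lid sits on the coin box, handle up, both pins through its holes: its underside is 42 to 47.5 mm above the box's underside, its centre within 4 mm of the box's centre, its long axis within 0.06 rad of the box's (either way round), tilted less than 0.03 rad, at rest and released (z of lid in the frame of coin_box between 0.042 and 0.0475 m and horizontal distance between lid and coin_box below 0.004 m and angle between the y axis of lid and the y axis of coin_box, either way round below 0.06 rad and angle between lid's own z axis and vertical below 0.03 rad and linear speed of lid below 0.02 m/s and contact force between lid and the fingers below 0.05 N); the robot touches nothing.
It fails at once if a bystander (calculator, stapler, tin, remote, tape roll, lighter or small carton) is pushed more than 30 mm from its place (distance of any of calculator, stapler, tea_tin, remote, tape_clear_roll, lighter_red, pill_box from where it was at the start of the episode above 0.03 m).
It also fails if it takes over 69 s, if anything falls off the work surface, if the arm or the gripper's body presses on something with over 40 N, if the wrist force passes 120 N, or if a joint passes its speed limit or range.

## Working session

There is one attempt and no reset: what is moved stays moved. The work goes in short steps, Python scripts to look and compute and a tool call to move; the robot and the scene stay as the last step left them, time stands still between calls to the robot, and variables do not carry over. Pictures are saved under pics/ and viewed, at most 10 in all, crops included, and the job is handed in when it is done.

Besides the shell and the picture viewer there is one more tool, called after "Call:" by a JSON object that holds its "name" and its "arguments". carry_out: Moves the arm, as the interface text tells. Shift numbers are shares of 20 cm and turn numbers shares of 60 degrees, none past 1 either way. Its arguments: {"type":"object","properties":{"dp":{"type":"array","items":{"type":"array","items":{"type":"number"}}},"angular":{"type":"array","items":{"type":"array","items":{"type":"number"}}},"grip":{"type":"array","items":{"type":"number"}}},"required":["dp","angular","grip"]}

```bash
mkdir -p pics; python3 - <<'E'
from rig import arm, optics
import cv2
for n in ("top","side"):
    im=optics.get_image(n); cv2.imwrite(f"pics/{n}0.png",cv2.cvtColor(im,cv2.COLOR_RGB2BGR))
    c=optics.camera_info(n); print(n,c)
print(arm.state())
E
```

```text
top {'K': array([[428.5850592 ,   0.        , 251.31692607],
       [  0.        , 428.5850592 , 184.95163572],
       [  0.        ,   0.        ,   1.        ]]), 'distortion': array([-0.01625063,  0.        ,  0.        ,  0.        ,  0.        ]), 'R': array([[ 0.08463297, -0.99638151,  0.00781947],
       [-0.97146824, -0.08425669, -0.22169861],
       [ 0.22155524,  0.01116665, -0.97508388]]), 't': array([-0.09189015,  0.53784103,  1.26733803])}
side {'K': array([[362.15308982,   0.        , 250.3396842 ],
       [  0.        , 362.15308982, 187.78343145],
       [  0.        ,   0.        ,   1.        ]]), 'distortion': array([-0.04147554,  0.        ,  0.        ,  0.        ,  0.        ]), 'R': array([[ 0.90978621, -0.41496021, -0.00985302],
       [-0.18555441, -0.38535868, -0.90391828],
       [ 0.37129317,  0.82420065, -0.42759171]]), 't': array([-0.50168112,  0.14478685,  1.09332568])}
{'time_s': 0.1, 'q': array([ 9.64938513e-01,  2.45765722e-01,  1.55886058e+00, -7.78456179e-06,
        1.33869907e+00, -1.74081738e-01]), 'qvel': array([ 5.37412470e-04, -2.71531151e-03, -3.17254271e-03, -7.19441139e-04,
        1.78957875e-05,  1.70320367e-03]), 'effort': array([-1.70868616e-04, -4.16913700e+01, -3.15525341e+01,  6.87031355e-02,
        3.09386419e-02, -8.15526982e-05]), 'position': array([0.27170427, 0.58992426, 0.21545874]), 'tcp_rot': array([[-9.08224531e-01,  4.18482066e-01, -9.80497088e-04],
       [ 4.18483112e-01,  9.08223455e-01, -1.42862969e-03],
       [ 2.92654547e-04, -1.70783801e-03, -9.99998499e-01]]), 'wrist_force': array([-0.35155912,  0.1694846 ,  0.18874569]), 'torque': array([ 0.03284382,  0.03055695, -0.02541876]), 'grasp_force': 0.0, 'width': 0.09400868360062083}
```

View pics/top0.png

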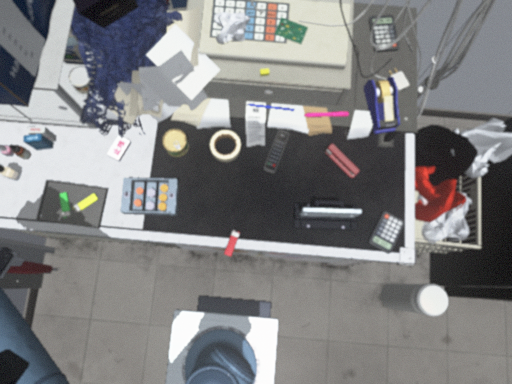

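View pics/side0.png

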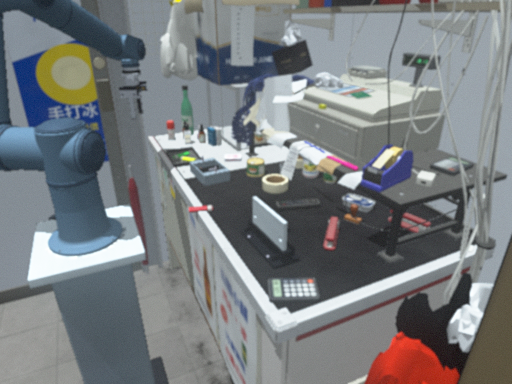

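The top view shows the box on the left at about (149,196) and the rack with the lid on the right at about (329,213). The arm is parked at the left edge. I'll enlarge both views.

```bash
python3 - <<'E'
import cv2,numpy as np
t=cv2.imread("pics/top0.png");s=cv2.imread("pics/side0.png")
def crop(im,x,y,w,h,f,ox=0):
    return cv2.resize(im[y:y+h,x:x+w],None,fx=f,fy=f,interpolation=cv2.INTER_CUBIC)
a=crop(t,112,170,75,50,5);b=crop(t,285,190,80,50,5)
c=crop(s,180,145,75,50,5);d=crop(s,235,185,80,85,4)
out=np.zeros((600,790,3),np.uint8)
out[0:250,0:375]=a; out[0:250,380:780]=b; out[255:505,0:375]=c; out[255:595,380:700]=d
cv2.imwrite("pics/crops.png",out)
E
```

```text
(no output)
```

View pics/crops.png

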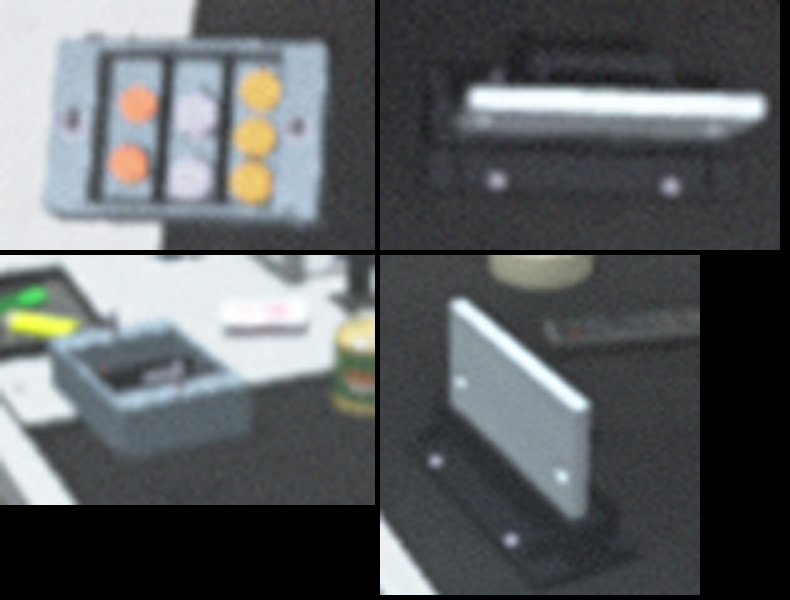

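The crops show the box pins at crop (72,121) and (296,126). The lid's top edge runs from (472,100) to (765,107), and its handle is on the far side. I'll turn these pixels into positions.

```bash
cat > h.py <<'E'
import numpy as np,cv2
from rig import arm,optics
def ray(n,uv):
    c=optics.camera_info(n);p=cv2.undistortPoints(np.array([[uv]],float),c["K"],c["distortion"])[0,0]
    return -c["R"].T@c["t"], c["R"].T@np.array([p[0],p[1],1])
def atz(n,uv,z):
    o,d=ray(n,uv);return o+d*(z-o[2])/d[2]
def proj(n,P):
    c=optics.camera_info(n);return cv2.projectPoints(np.array(P,float).reshape(-1,1,3),cv2.Rodrigues(c["R"])[0],c["t"],c["K"],c["distortion"])[0][:,0]
def un(x,y,x0,y0,f):return (x0+(x+.5)/f-.5,y0+(y+.5)/f-.5)
E
python3 - <<'E'
from h import *
np.set_printoptions(precision=4,suppress=True)
A=lambda x,y:un(x,y,112,170,5);B=lambda x,y:un(x-380,y,285,190,5);D=lambda x,y:un(x-380,y-255,235,185,4);C=lambda x,y:un(x,y-255,180,145,5)
print("cam",ray("top",(0,0))[0],ray("side",(0,0))[0])
for p in [(72,121),(296,126)]:
    print("pin",atz("top",A(*p),.058))
cs=[atz("top",A(*p),.045) for p in [(60,40),(327,42),(320,220),(45,212)]]
print("rim",np.array(cs),np.mean(cs,0))
for p in [(471,88),(471,112),(766,95),(766,118)]: print("lidtop",atz("top",B(*p),.122))
for p in [(450,302),(463,298),(576,407),(588,400)]: print("lidside",atz("side",D(*p),.122))
print("sidebox",[atz("side",C(*p),.045) for p in [(50,348),(162,322),(250,380),(125,405)]])
for p in [(497,180),(671,186)]: print("screws",atz("top",B(*p),.042))
E
```

```text
cam [ 0.2495 -0.0604  1.3557] [ 0.0773 -1.0535  0.5934]
pin [0.483  0.3376 0.058 ]
pin [0.4918 0.1994 0.058 ]
rim [[0.5362 0.3569 0.045 ]
 [0.5494 0.1894 0.045 ]
 [0.4367 0.1798 0.045 ]
 [0.427  0.3497 0.045 ]] [0.4874 0.2689 0.045 ]
lidtop [ 0.4764 -0.2017  0.122 ]
lidtop [ 0.4622 -0.2026  0.122 ]
lidtop [ 0.4871 -0.3742  0.122 ]
lidtop [ 0.4734 -0.3746  0.122 ]
lidside [ 0.4672 -0.2     0.122 ]
lidside [ 0.4785 -0.1982  0.122 ]
lidside [ 0.4771 -0.3686  0.122 ]
lidside [ 0.4882 -0.3643  0.122 ]
sidebox [array([0.4251, 0.3309, 0.045 ]), array([0.5293, 0.3479, 0.045 ]), array([0.5494, 0.1929, 0.045 ]), array([0.4441, 0.1881, 0.045 ])]
screws [ 0.4351 -0.2303  0.042 ]
screws [ 0.4405 -0.3376  0.042 ]
```

Call:
{"name": "carry_out", "arguments": {"dp": [[-0.184, -0.237, 0], [-0.184, -0.237, 0], [-0.184, -0.237, 0], [-0.184, -0.237, 0], [-0.184, -0.237, 0]], "angular": [[0, 0, 0], [0, 0, 0], [0, 0, 0], [0, 0, 0], [0, 0, 0]], "grip": [50, 50, 50, 50, 50]}}

```text
time_s: 0.72
position: [0.3398, 0.2963, 0.2161]
tcp_rot: [[-0.908, 0.418, -0.0], [0.418, 0.908, -0.0], [0.0, -0.0, -1.0]]
wrist_force: [2.1, 0.2, 0.8]
width: 0.0506
grasp_force: 0.0
```

Call:
{"name": "carry_out", "arguments": {"dp": [[-0.184, -0.237, 0], [-0.184, -0.237, 0], [-0.184, -0.237, 0], [-0.184, -0.237, 0], [-0.184, -0.237, 0]], "angular": [[0, 0, 0], [0, 0, 0], [0, 0, 0], [0, 0, 0], [0, 0, 0]], "grip": [50, 50, 50, 50, 50]}}

```text
time_s: 1.35
position: [0.4078, 0.004, 0.2164]
tcp_rot: [[-0.908, 0.419, 0.001], [0.419, 0.908, 0.0], [-0.001, 0.0, -1.0]]
wrist_force: [0.5, -0.1, 1.3]
width: 0.0499
grasp_force: 0.0
```

Call:
{"name": "carry_out", "arguments": {"dp": [[-0.184, -0.237, 0], [-0.184, -0.237, 0], [-0.184, -0.237, 0], [-0.184, -0.237, 0], [-0.184, -0.237, 0]], "angular": [[0, 0, 0], [0, 0, 0], [0, 0, 0], [0, 0, 0], [0, 0, 0]], "grip": [50, 50, 50, 50, 50]}}

```text
time_s: 1.98
position: [0.4758, -0.2883, 0.216]
tcp_rot: [[-0.908, 0.419, -0.0], [0.419, 0.908, 0.001], [0.0, 0.0, -1.0]]
wrist_force: [0.6, 1.0, 0.6]
width: 0.0502
grasp_force: 0.0
```

Call:
{"name": "carry_out", "arguments": {"dp": [[0, 0, 0], [0, 0, 0], [0, 0, 0], [0, 0, 0], [0, 0, 0]], "angular": [[0, 0, 0.17], [0, 0, 0.17], [0, 0, 0.17], [0, 0, 0.17], [0, 0, 0.17]], "grip": [50, 50, 50, 50, 50]}}

```text
time_s: 2.6
position: [0.4755, -0.2862, 0.2159]
tcp_rot: [[-0.241, 0.971, -0.001], [0.971, 0.241, 0.001], [0.001, -0.001, -1.0]]
wrist_force: [-0.1, 0.5, -0.2]
width: 0.0502
grasp_force: 0.0
```

Call:
{"name": "carry_out", "arguments": {"dp": [[0, 0, 0], [0, 0, 0], [0, 0, 0]], "angular": [[0, 0, 0.17], [0, 0, 0], [0, 0, 0]], "grip": [50, 50, 50]}}

```text
time_s: 2.98
position: [0.4757, -0.2863, 0.2162]
tcp_rot: [[-0.073, 0.997, -0.0], [0.997, 0.073, 0.0], [0.0, -0.0, -1.0]]
wrist_force: [-0.1, -0.5, -0.1]
width: 0.0501
grasp_force: 0.0
```

Call:
{"name": "carry_out", "arguments": {"dp": [[0, 0, 0.2], [0, 0, 0.2], [0, 0, 0.1], [0, 0, 0.09], [0, 0, 0]], "angular": [[0, 0, 0], [0, 0, 0], [0, 0, 0], [0, 0, 0], [0, 0, 0]], "grip": [50, 50, 50, 50, 50]}}

```text
time_s: 3.6
position: [0.4751, -0.2858, 0.0972]
tcp_rot: [[-0.071, 0.997, -0.002], [0.997, 0.071, 0.002], [0.002, -0.002, -1.0]]
wrist_force: [0.2, 0.0, 0.6]
width: 0.0499
grasp_force: 0.0
```

Call:
{"name": "carry_out", "arguments": {"dp": [[0, 0, 0], [0, 0, 0], [0, 0, 0], [0, 0, 0], [0, 0, 0]], "angular": [[0, 0, 0], [0, 0, 0], [0, 0, 0], [0, 0, 0], [0, 0, 0]], "grip": [30, 20, 12, 0, 0]}}

```text
time_s: 4.22
position: [0.4758, -0.2865, 0.0987]
tcp_rot: [[-0.07, 0.998, 0.0], [0.998, 0.07, -0.0], [-0.0, 0.0, -1.0]]
wrist_force: [-0.2, 0.7, 1.5]
width: 0.0095
grasp_force: 30.0
```

Call:
{"name": "carry_out", "arguments": {"dp": [[0, 0, 0], [0, 0, 0], [0, 0, 0]], "angular": [[0, 0, 0], [0, 0, 0], [0, 0, 0]], "grip": [0, 0, 0]}}

```text
time_s: 4.6
position: [0.4759, -0.2865, 0.0987]
tcp_rot: [[-0.071, 0.997, 0.0], [0.997, 0.071, -0.0], [-0.0, 0.0, -1.0]]
wrist_force: [-1.2, -0.2, 4.0]
width: 0.0099
grasp_force: 30.0
```

Call:
{"name": "carry_out", "arguments": {"dp": [[0, 0, -0.1], [0, 0, -0.15], [0, 0, -0.2], [0, 0, -0.2], [0, 0, -0.2]], "angular": [[0, 0, 0], [0, 0, 0], [0, 0, 0], [0, 0, 0], [0, 0, 0]], "grip": [0, 0, 0, 0, 0]}}

```text
time_s: 5.22
position: [0.4754, -0.2859, 0.2683]
tcp_rot: [[-0.071, 0.997, -0.001], [0.997, 0.071, 0.001], [0.001, -0.001, -1.0]]
wrist_force: [-0.2, -0.1, -2.2]
width: 0.0098
grasp_force: 30.0
```

Call:
{"name": "carry_out", "arguments": {"dp": [[0.24, 0.02, 0], [0.24, 0.02, 0], [0.24, 0.02, 0], [0.24, 0.02, 0], [0.24, 0.02, 0]], "angular": [[0, 0, 0], [0, 0, 0], [0, 0, 0], [0, 0, 0], [0, 0, 0]], "grip": [0, 0, 0, 0, 0]}}

```text
time_s: 5.85
position: [0.4781, -0.0438, 0.2672]
tcp_rot: [[-0.071, 0.997, -0.001], [0.997, 0.071, 0.001], [0.001, -0.001, -1.0]]
wrist_force: [1.0, 0.4, -2.9]
width: 0.0099
grasp_force: 30.0
```

Call:
{"name": "carry_out", "arguments": {"dp": [[0.2, 0.02, 0], [0, 0, 0], [0, 0, 0], [0, 0, 0], [0, 0, 0]], "angular": [[0, 0, 0.06], [-0.15, 0, 0], [-0.15, 0, 0], [-0.15, 0, 0], [-0.15, 0, 0]], "grip": [0, 0, 0, 0, 0]}}

```text
time_s: 6.48
position: [0.4793, -0.005, 0.2673]
tcp_rot: [[-0.009, 0.807, 0.59], [1.0, 0.007, 0.005], [-0.0, 0.59, -0.807]]
wrist_force: [0.0, 0.5, -3.4]
width: 0.0099
grasp_force: 30.0
```

```bash
python3 - <<'E'
from h import *
np.set_printoptions(precision=3,suppress=True)
s=arm.state();print(s["q"],s["position"],s["tcp_rot"],s["width"])
im=optics.get_image("side");cv2.imwrite("pics/side1.png",im[:,:,::-1])
E
```

```text
[-0.379 -0.668  2.332  0.288  0.903 -0.5  ] [ 0.479 -0.005  0.267] [[-0.009  0.807  0.59 ]
 [ 1.     0.007  0.005]
 [-0.     0.59  -0.807]] 0.009938595722892013
```

View pics/side1.png

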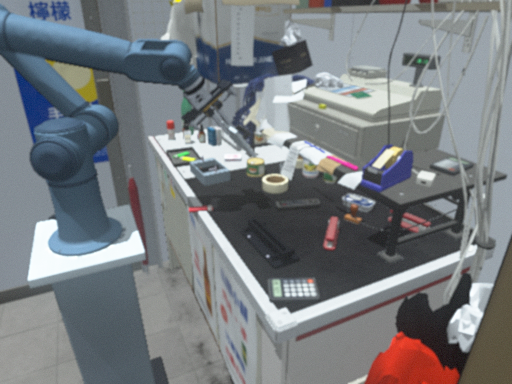

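The lid is held, handle side up, tilted 36°, and nothing is touching it. Next I'll check the neighbours' positions and tilt further.

Call:
{"name": "carry_out", "arguments": {"dp": [[0, 0.12, 0.09], [0, 0, 0], [0, -0.13, 0.11], [0, -0.13, 0.11], [0, -0.13, 0.11]], "angular": [[0, 0, 0], [-0.12, 0, 0], [-0.12, 0, 0], [0, 0, 0], [0, 0, 0]], "grip": [0, 0, 0, 0, 0]}}

```text
time_s: 7.15
position: [0.506, -0.0047, 0.1639]
tcp_rot: [[-0.009, 0.64, 0.769], [1.0, 0.006, 0.007], [0.001, 0.769, -0.64]]
wrist_force: [1.3, -0.1, -3.0]
width: 0.0096
grasp_force: 30.0
```

```bash
python3 - <<'E'
from h import *
np.set_printoptions(precision=3,suppress=True)
s=arm.state();print(s["q"],s["position"],s["tcp_rot"],s["width"])
for n,p,z in [("remote",(268,171),.0),("remoteR",(278,171),0),("tape",(226,161),0),("tapeL",(209,146),.018),("lighter",(233,231),.01)]: print(n,atz("top",p,z))
E
```

```text
[-0.408 -0.523  2.532  0.837  0.433 -1.064] [ 0.506 -0.005  0.164] [[-0.009  0.64   0.769]
 [ 1.     0.006  0.007]
 [ 0.001  0.769 -0.64 ]] 0.009648496342249995
remote [ 0.609 -0.095  0.   ]
remoteR [ 0.612 -0.128  0.   ]
tape [0.631 0.045 0.   ]
tapeL [0.672 0.104 0.018]
lighter [ 0.402 -0.     0.01 ]
```

```bash
cat > kin.py <<'E'
import numpy as np
from scipy.spatial.transform import Rotation as Ro
from scipy.optimize import least_squares
Q=np.array([[.9649,.2458,1.5589,0,1.3387,-.1741],[-.379,-.668,2.332,.288,.903,-.5],[-.408,-.523,2.532,.837,.433,-1.064]])
P=np.array([[.2717,.5899,.2155],[.479,-.005,.267],[.506,-.005,.164]])
Rs=[np.array([[-.908,.4185,-.001],[.4185,.908,-.0014],[0,-.0017,-1]]),np.array([[-.009,.807,.59],[1,.007,.005],[0,.59,-.807]]),np.array([[-.009,.64,.769],[1,.006,.007],[.001,.769,-.64]])]
def fk(q,p):
    e,h,a,b,d,f=p;x=np.array([0,e,h]);R=Ro.from_euler('y',q[1]);x=x+R.apply([0,0,a]);R=R*Ro.from_euler('y',q[2])
    x=x+R.apply([f,0,b]);R=R*Ro.from_euler('z',q[3])*Ro.from_euler('y',q[4]);x=x+R.apply([0,0,d]);R=R*Ro.from_euler('z',q[5])
    B=Ro.from_euler('z',q[0]);return B.apply(x),(B*R).as_matrix()
E
python3 - <<'E'
from kin import *
np.set_printoptions(precision=3,suppress=True)
r=least_squares(lambda p:np.concatenate([fk(q,p)[0]-x for q,x in zip(Q,P)]),[.11,.3,.4,.4,.2,0])
print(r.x,r.fun)
F=[fk(q,r.x)[1].T@R for q,R in zip(Q,Rs)]
for m in F: print(m)
p=r.x;M=F[0]
lo=[-3.13,-1.02,.13,-.95,.21,-2.74];hi=[3.13,2.26,2.54,4.09,2.88,2.74]
for th in (32,40,48):
  for yaw in (0,15,30,45,60,-30,-60):
    for fx in (.57,):
      t,y=np.radians(th),np.radians(yaw)
      z=np.array([np.cos(t)*np.cos(y),np.cos(t)*np.sin(y),-np.sin(t)]);xx=np.array([-np.sin(y),np.cos(y),0]);T=np.c_[xx,np.cross(z,xx),z]
      # lid centre at (.52,0): far edge 55mm on
      c=np.array([.515,0,0]);hd=np.array([np.cos(y),np.sin(y),0]);pos=c+hd*(.055-.087*np.cos(t));pos[2]=.004+.087*np.sin(t)
      s=least_squares(lambda q:np.r_[(fk(q,p)[0]-pos)*10,((fk(q,p)[1]@M-T)).ravel()],Q[2],bounds=(lo,hi))
      print(th,yaw,pos,round(s.cost,4),s.x)
E
```

```text
[0.113 0.272 0.42  0.568 0.269 0.065] [ 0. -0.  0. -0. -0.  0.  0.  0. -0.]
[[-0. -1. -0.]
 [ 1. -0.  0.]
 [ 0. -0.  1.]]
[[ 0. -1.  0.]
 [ 1. -0.  0.]
 [-0.  0.  1.]]
[[ 0.    -1.     0.   ]
 [ 1.     0.001 -0.   ]
 [-0.     0.     1.001]]
32 0 [0.496 0.    0.05 ] 0.0193 [-0.39  -0.081  2.54   2.139  0.369 -2.413]
32 15 [ 0.497 -0.005  0.05 ] 0.0017 [-0.64  -0.029  2.54   1.695  0.75  -2.355]
32 30 [ 0.499 -0.009  0.05 ] 0.0 [-0.742  0.06   2.456  1.443  0.954 -2.387]
32 45 [ 0.502 -0.013  0.05 ] 0.0 [-0.772  0.179  2.315  1.219  1.127 -2.411]
32 60 [ 0.506 -0.016  0.05 ] 0.0 [-0.755  0.296  2.161  1.039  1.279 -2.443]
32 -30 [0.499 0.009 0.05 ] 0.089 [-0.246 -0.104  2.54   2.934  0.21  -2.74 ]
32 -60 [0.506 0.016 0.05 ] 0.0955 [ 0.167  0.211  2.089 -0.95   0.941  1.898]
40 0 [0.503 0.    0.06 ] 0.0002 [-0.384 -0.176  2.54   1.725  0.292 -1.989]
40 15 [ 0.504 -0.003  0.06 ] 0.0 [-0.555 -0.138  2.515  1.453  0.597 -2.028]
40 30 [ 0.505 -0.006  0.06 ] 0.0 [-0.655 -0.039  2.427  1.261  0.838 -2.124]
40 45 [ 0.507 -0.008  0.06 ] 0.0 [-0.694  0.079  2.306  1.098  1.029 -2.218]
40 60 [ 0.509 -0.01   0.06 ] 0.0 [-0.689  0.196  2.17   0.95   1.191 -2.303]
40 -30 [0.505 0.006 0.06 ] 0.0278 [-0.098 -0.127  2.413 -0.95   0.273  1.251]
40 -60 [0.509 0.01  0.06 ] 0.0302 [ 0.13   0.153  2.128 -0.95   0.868  1.845]
48 0 [0.512 0.    0.069] 0.0 [-0.346 -0.194  2.464  0.947  0.284 -1.189]
48 15 [ 0.512 -0.001  0.069] 0.0 [-0.475 -0.164  2.44   1.072  0.538 -1.599]
48 30 [ 0.512 -0.002  0.069] 0.0 [-0.562 -0.086  2.372  1.029  0.763 -1.831]
48 45 [ 0.513 -0.002  0.069] 0.0 [-0.605  0.015  2.276  0.941  0.952 -2.002]
48 60 [ 0.513 -0.003  0.069] 0.0 [-0.61   0.12   2.163  0.837  1.113 -2.143]
48 -30 [0.512 0.002 0.069] 0.0006 [-0.071 -0.095  2.368 -0.95   0.348  1.273]
48 -60 [0.513 0.003 0.069] 0.0012 [ 0.096  0.112  2.154 -0.95   0.81   1.806]
```

Call:
{"name": "carry_out", "arguments": {"dp": [[0, 0, 0], [0, 0, 0], [0, 0, 0], [0, 0, 0], [0, 0, 0]], "angular": [[0, 0.064, -0.053], [0, 0.064, -0.053], [0, 0.064, -0.053], [0, 0.064, -0.053], [0, 0, 0]], "grip": [0, 0, 0, 0, 0]}}

```text
time_s: 7.78
position: [0.5069, -0.0061, 0.1654]
tcp_rot: [[-0.347, 0.6, 0.721], [0.938, 0.221, 0.268], [0.001, 0.769, -0.639]]
wrist_force: [0.5, 0.5, -2.8]
width: 0.01
grasp_force: 30.0
```

Call:
{"name": "carry_out", "arguments": {"dp": [[0, -0.1, 0.074], [0, -0.1, 0.074], [0, -0.1, 0.074], [0, -0.05, 0.037], [0, 0, 0]], "angular": [[0, 0, 0], [0, 0, 0], [0, 0, 0], [0, 0, 0], [0, 0, 0]], "grip": [0, 0, 0, 0, 0]}}

```text
time_s: 8.4
position: [0.5015, -0.0059, 0.0776]
tcp_rot: [[-0.349, 0.6, 0.72], [0.937, 0.221, 0.27], [0.003, 0.769, -0.64]]
wrist_force: [-0.3, -0.8, -2.9]
width: 0.0101
grasp_force: 30.0
```

```bash
python3 - <<'E'
from h import *
np.set_printoptions(precision=3,suppress=True)
s=arm.state();print(s["q"],s["position"],s["tcp_rot"],s["width"],s["wrist_force"])
im=optics.get_image("side");cv2.imwrite("pics/side2.png",cv2.resize(im[100:250,130:330,::-1],None,fx=4,fy=4))
E
```

```text
[-0.612 -0.174  2.498  1.309  0.716 -1.977] [ 0.501 -0.006  0.078] [[-0.349  0.6    0.72 ]
 [ 0.937  0.221  0.27 ]
 [ 0.003  0.769 -0.64 ]] 0.010094758708217392 [-0.253 -0.754 -2.933]
```

View pics/side2.png

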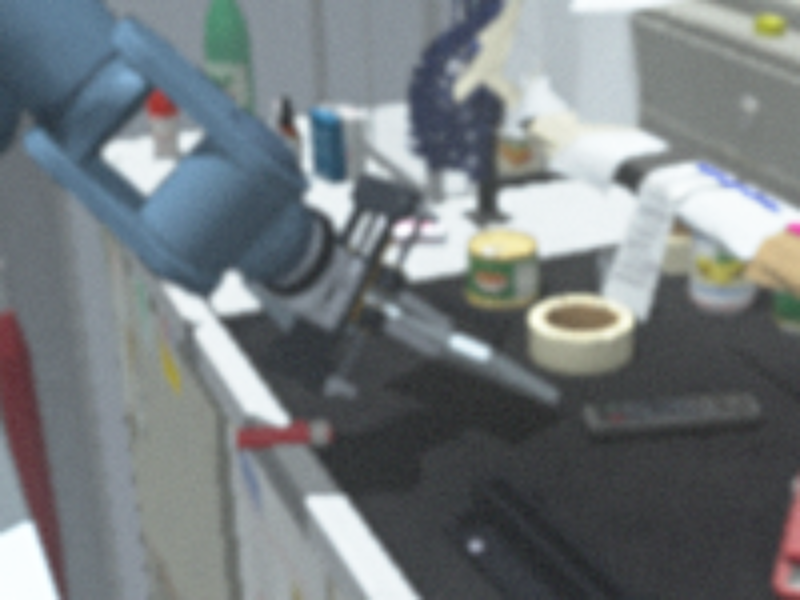

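The lid hangs at 40°, clear of the tape roll and remote. Its far edge is about 14 mm above the counter.

Call:
{"name": "carry_out", "arguments": {"dp": [[0, -0.027, 0.0225], [0, -0.027, 0.0225], [0, -0.01, 0.008], [0, 0, 0]], "angular": [[0, 0, 0], [0, 0, 0], [0, 0, 0], [0, 0, 0]], "grip": [0, 0, 0, 0]}}

```text
time_s: 8.95
position: [0.5023, -0.0068, 0.0622]
tcp_rot: [[-0.349, 0.598, 0.722], [0.937, 0.222, 0.269], [0.0, 0.77, -0.638]]
wrist_force: [-0.2, -1.0, -2.5]
width: 0.0094
grasp_force: 30.0
```

Call:
{"name": "carry_out", "arguments": {"dp": [[0, -0.005, 0.004], [0, 0, 0], [0, 0, 0], [0, 0, 0], [0, 0, 0]], "angular": [[0, 0, 0], [0, 0, 0], [0, 0, 0], [0, 0, 0], [0, 0, 0]], "grip": [9, 14, 20, 30, 40]}}

```text
time_s: 9.57
position: [0.5025, -0.007, 0.0614]
tcp_rot: [[-0.349, 0.597, 0.722], [0.937, 0.222, 0.268], [-0.0, 0.771, -0.637]]
wrist_force: [0.8, 0.0, -0.8]
width: 0.0366
grasp_force: 0.5
```

Call:
{"name": "carry_out", "arguments": {"dp": [[0, 0, 0], [0, 0, -0.1], [0, 0, -0.15], [0, 0, -0.15], [0, 0, -0.15]], "angular": [[0, 0, 0], [0, 0, 0], [0, 0, 0], [0, 0, 0], [0, 0, 0]], "grip": [40, 40, 40, 40, 40]}}

```text
time_s: 10.2
position: [0.4624, -0.053, 0.1342]
tcp_rot: [[-0.364, 0.608, 0.705], [0.931, 0.227, 0.285], [0.013, 0.761, -0.649]]
wrist_force: [-0.6, -1.2, -0.1]
width: 0.0398
grasp_force: 0.0
```

```bash
python3 - <<'E'
from h import *
np.set_printoptions(precision=3,suppress=True)
s=arm.state();print(s["q"],s["position"],s["tcp_rot"],s["width"],s["wrist_force"])
im=optics.get_image("side");a=cv2.resize(im[130:230,200:330,::-1],None,fx=3,fy=3)
im=optics.get_image("top");cv2.imwrite("pics/t3.png",im[:,:,::-1]);b=cv2.resize(im[150:250,170:300,::-1],None,fx=3,fy=3)
cv2.imwrite("pics/m3.png",np.hstack([a,b]))
E
```

```text
[-0.826 -0.434  2.537  1.034  0.976 -1.783] [ 0.462 -0.053  0.134] [[-0.364  0.608  0.705]
 [ 0.931  0.227  0.285]
 [ 0.013  0.761 -0.649]] 0.0398147191020901 [-0.576 -1.217 -0.103]
```

View pics/m3.png

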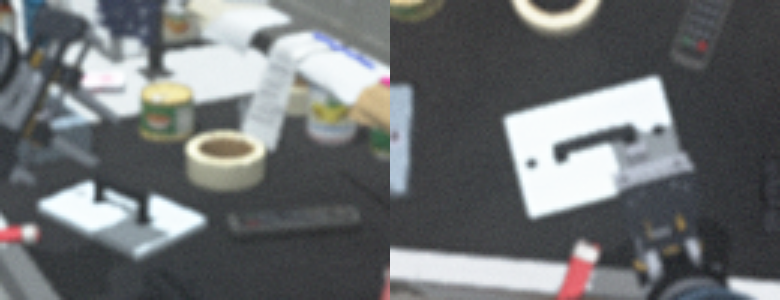

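The lid lies flat with its handle up. In the right crop its holes are at (141,162) and (269,130), taking 390 off the x. Next I'll work out its pose and raise the tool upright.

Call:
{"name": "carry_out", "arguments": {"dp": [[0, 0.1, -0.085], [0, 0.1, -0.085], [0, 0.1, -0.085], [0, 0, 0], [0, 0, 0]], "angular": [[0, 0, 0], [0, 0, 0], [0, 0, 0], [0.165, 0, 0], [0.165, 0, 0]], "grip": [40, 40, 40, 40, 40]}}

```text
time_s: 10.92
position: [0.4632, -0.0533, 0.2117]
tcp_rot: [[-0.363, 0.813, 0.455], [0.932, 0.311, 0.189], [0.012, 0.492, -0.87]]
wrist_force: [0.4, 0.1, 0.3]
width: 0.0401
grasp_force: 0.0
```

Call:
{"name": "carry_out", "arguments": {"dp": [[0, 0, 0], [0, 0, 0], [0, 0, 0], [0, 0, 0]], "angular": [[0.165, 0, 0], [0.165, 0, 0], [0.165, 0, 0], [0, 0, 0]], "grip": [36, 36, 36, 36]}}

```text
time_s: 11.42
position: [0.4644, -0.0516, 0.2104]
tcp_rot: [[-0.368, 0.93, -0.006], [0.93, 0.368, 0.015], [0.016, -0.0, -1.0]]
wrist_force: [-0.4, 1.5, 0.1]
width: 0.0362
grasp_force: 0.0
```

```bash
python3 - <<'E'
from h import *
np.set_printoptions(precision=4,suppress=True)
s=arm.state();print(s["q"],s["position"],s["tcp_rot"])
B=lambda x,y:un(x,y,170,150,3)
h1,h2=[atz("top",B(*p),.008) for p in [(141,162),(269,130)]]
c=(h1+h2)/2;d=h1-h2;print(h1,h2,c,np.linalg.norm(d),"lid y dir deg",np.degrees(np.arctan2(d[1],d[0])))
b=[atz("top",B(*p),.046) for p in [(170,147),(240,130)]];print("bar ends",b,np.mean(b,0))
im=optics.get_image("top");cv2.imwrite("pics/t4.png",cv2.resize(im[150:250,170:300,::-1],None,fx=6,fy=6,interpolation=cv2.INTER_CUBIC))
E
```

```text
[-0.3612 -0.188   2.0119  0.0125  1.3288 -0.7414] [ 0.4644 -0.0516  0.2104] [[-0.3682  0.9297 -0.0061]
 [ 0.9296  0.3682  0.0152]
 [ 0.0164 -0.0001 -0.9999]]
[0.4851 0.06   0.008 ] [ 0.5315 -0.0729  0.008 ] [ 0.5083 -0.0064  0.008 ] 0.14075884190356172 lid y dir deg 109.24820984756478
bar ends [array([0.4968, 0.0283, 0.046 ]), array([ 0.521 , -0.0424,  0.046 ])] [ 0.5089 -0.0071  0.046 ]
```

View pics/t4.png

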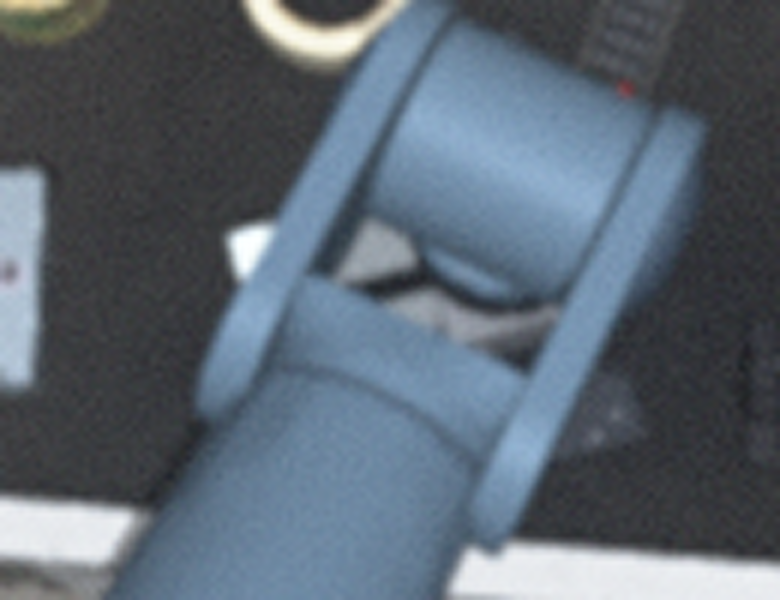

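Call:
{"name": "carry_out", "arguments": {"dp": [[0, 0, 0], [0.07, 0.141, 0], [0.069, 0.141, 0], [0, 0, 0.2], [0, 0, 0.2]], "angular": [[0, -0.0155, 0.039], [0, 0, 0], [0, 0, 0], [0, 0, 0], [0, 0, 0]], "grip": [40, 40, 40, 40, 40]}}

```text
time_s: 12.1
position: [0.5069, -0.0089, 0.1309]
tcp_rot: [[-0.325, 0.946, 0.004], [0.946, 0.325, -0.001], [-0.002, 0.003, -1.0]]
wrist_force: [0.1, 0.5, -0.6]
width: 0.0398
grasp_force: 0.0
```

Call:
{"name": "carry_out", "arguments": {"dp": [[0, 0, 0.2], [0, 0, 0], [0, 0, 0]], "angular": [[0, 0, 0], [0, 0, 0], [0, 0, 0]], "grip": [40, 40, 40]}}

```text
time_s: 12.48
position: [0.508, -0.0096, 0.0933]
tcp_rot: [[-0.325, 0.946, 0.004], [0.946, 0.325, -0.003], [-0.004, 0.003, -1.0]]
wrist_force: [0.3, 0.4, 0.3]
width: 0.0403
grasp_force: 0.0
```

Call:
{"name": "carry_out", "arguments": {"dp": [[0.013, 0.007, 0.15], [0, 0, 0.1], [0, 0, 0.06], [0, 0, 0], [0, 0, 0]], "angular": [[0, 0, 0], [0, 0, 0], [0, 0, 0], [0, 0, 0], [0, 0, 0]], "grip": [40, 40, 40, 40, 40]}}

```text
time_s: 13.1
position: [0.5091, -0.0067, 0.0312]
tcp_rot: [[-0.325, 0.946, 0.003], [0.946, 0.325, -0.003], [-0.004, 0.002, -1.0]]
wrist_force: [0.2, 0.3, 0.2]
width: 0.0398
grasp_force: 0.0
```

Call:
{"name": "carry_out", "arguments": {"dp": [[0, 0, 0], [0, 0, 0], [0, 0, 0], [0, 0, 0], [0, 0, 0]], "angular": [[0, 0, 0], [0, 0, 0], [0, 0, 0], [0, 0, 0], [0, 0, 0]], "grip": [30, 20, 0, 0, 0]}}

```text
time_s: 13.72
position: [0.5083, -0.0065, 0.0302]
tcp_rot: [[-0.325, 0.946, 0.002], [0.946, 0.325, -0.003], [-0.003, 0.001, -1.0]]
wrist_force: [0.5, -0.2, 1.0]
width: 0.0136
grasp_force: 29.9
```

Call:
{"name": "carry_out", "arguments": {"dp": [[0, 0, 0], [0, 0, -0.1], [0, 0, -0.2], [0, 0, -0.2], [0, 0, 0]], "angular": [[0, 0, 0], [0, 0, 0], [0, 0, 0], [0, 0, 0], [0, 0, 0]], "grip": [0, 0, 0, 0, 0]}}

```text
time_s: 14.35
position: [0.5097, -0.0066, 0.1322]
tcp_rot: [[-0.325, 0.946, 0.006], [0.946, 0.325, -0.004], [-0.006, 0.005, -1.0]]
wrist_force: [0.5, 0.1, -3.0]
width: 0.0137
grasp_force: 29.9
```

Call:
{"name": "carry_out", "arguments": {"dp": [[0, 0, 0], [0, 0, 0], [0.23, -0.004, 0], [0.23, -0.004, 0], [0.23, -0.004, 0]], "angular": [[0, 0, 0.127], [0, 0, 0.126], [0, 0, 0], [0, 0, 0], [0, 0, 0]], "grip": [0, 0, 0, 0, 0]}}

```text
time_s: 14.98
position: [0.4943, 0.1324, 0.1265]
tcp_rot: [[-0.066, 0.998, -0.004], [0.998, 0.066, -0.003], [-0.003, -0.004, -1.0]]
wrist_force: [0.4, 0.2, -3.0]
width: 0.0138
grasp_force: 30.0
```

Call:
{"name": "carry_out", "arguments": {"dp": [[0.23, -0.004, 0], [0.23, -0.004, 0], [0.23, -0.004, 0], [0, 0, 0], [0, 0, 0]], "angular": [[0, 0, 0], [0, 0, 0], [0, 0, 0], [0, 0, 0], [0, 0, 0]], "grip": [0, 0, 0, 0, 0]}}

```text
time_s: 15.6
position: [0.4835, 0.2682, 0.1268]
tcp_rot: [[-0.067, 0.998, -0.003], [0.998, 0.067, -0.004], [-0.004, -0.003, -1.0]]
wrist_force: [-0.9, -0.1, -2.3]
width: 0.014
grasp_force: 30.0
```

Call:
{"name": "carry_out", "arguments": {"dp": [[0, 0.018, 0.06], [0, 0, 0.055], [0, 0, 0], [0, 0, 0]], "angular": [[0, 0, 0], [0, 0, 0], [0, 0, 0], [0, 0, 0]], "grip": [0, 0, 0, 0]}}

```text
time_s: 16.1
position: [0.4886, 0.2688, 0.1061]
tcp_rot: [[-0.066, 0.998, 0.001], [0.998, 0.066, -0.003], [-0.003, 0.001, -1.0]]
wrist_force: [0.2, -0.2, -2.6]
width: 0.0136
grasp_force: 30.0
```

```bash
python3 - <<'E'
from h import *
s=arm.state();print(s["position"],s["wrist_force"])
im=optics.get_image("side");a=cv2.resize(im[145:195,180:255,::-1],None,fx=7,fy=7,interpolation=cv2.INTER_CUBIC)[:,:395+100]
im=optics.get_image("top");b=cv2.resize(im[165:230,110:190,::-1],None,fx=4,fy=4,interpolation=cv2.INTER_CUBIC)
o=np.zeros((600,800,3),np.uint8);o[:350,:495]=a;o[340:600,480:800]=b;cv2.imwrite("pics/m5.png",o)
E
```

```text
[0.48858731 0.26880863 0.10605379] [ 0.15738448 -0.20074796 -2.6064205 ]
```

View pics/m5.png

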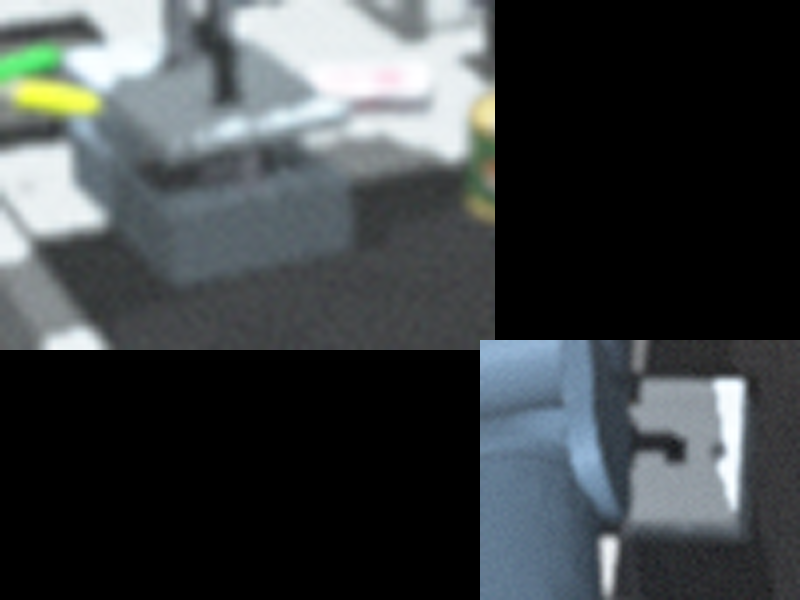

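The lid hovers aligned over the box, with the front-right pin showing beneath it. The visible right-hand hole is at local (238,110) in the top crop.

```bash
python3 - <<'E'
from h import *
print(atz("top",un(238,110,110,165,4),.082))
p=[un(72,121,112,170,5),un(296,126,112,170,5)]
print([atz("top",q,.056) for q in p])
b=un(296,126,112,170,5)
print("expected if TCP centre", .4886+.07*.066,.2688-.07*.998)
E
```

```text
[0.49511712 0.20070769 0.082     ]
[array([0.48335325, 0.33823835, 0.056     ]), array([0.49219179, 0.19980945, 0.056     ])]
expected if TCP centre 0.49322 0.19893999999999998
```

Call:
{"name": "carry_out", "arguments": {"dp": [[0, -0.008, 0], [0, 0, 0.03], [0, 0, 0.03], [0, 0, 0]], "angular": [[0, 0, 0], [0, 0, 0], [0, 0, 0], [0, 0, 0]], "grip": [0, 0, 0, 0]}}

```text
time_s: 16.7
position: [0.4866, 0.2689, 0.0934]
tcp_rot: [[-0.066, 0.998, 0.0], [0.998, 0.066, -0.003], [-0.003, -0.0, -1.0]]
wrist_force: [-1.0, 0.1, -2.4]
width: 0.0137
grasp_force: 30.0
```

Underside is about 63 mm up, past the pin tips, with no contact force. I'll keep lowering.

Call:
{"name": "carry_out", "arguments": {"dp": [[0, 0, 0.03], [0, 0, 0.02], [0, 0, 0]], "angular": [[0, 0, 0], [0, 0, 0], [0, 0, 0]], "grip": [0, 0, 0]}}

```text
time_s: 17.08
position: [0.4872, 0.2693, 0.084]
tcp_rot: [[-0.066, 0.998, 0.002], [0.998, 0.066, -0.002], [-0.002, 0.002, -1.0]]
wrist_force: [2.1, 2.5, -4.5]
width: 0.0131
grasp_force: 30.0
```

Call:
{"name": "carry_out", "arguments": {"dp": [[0, 0, 0.02], [0, 0, 0.02], [0, 0, 0.01], [0, 0, 0]], "angular": [[0, 0, 0], [0, 0, 0], [0, 0, 0], [0, 0, 0]], "grip": [0, 0, 0, 0]}}

```text
time_s: 17.58
position: [0.4874, 0.2694, 0.0752]
tcp_rot: [[-0.066, 0.998, 0.002], [0.998, 0.066, -0.002], [-0.002, 0.002, -1.0]]
wrist_force: [-0.9, 2.9, 5.8]
width: 0.0136
grasp_force: 30.0
```

The tool is at seat height and the rim is carrying load. Releasing and backing off.

Call:
{"name": "carry_out", "arguments": {"dp": [[0, 0, 0.005], [0, 0, 0], [0, 0, 0], [0, 0, 0], [0, 0, 0]], "angular": [[0, 0, 0], [0, 0, 0], [0, 0, 0], [0, 0, 0], [0, 0, 0]], "grip": [0, 18, 25, 40, 40]}}

```text
time_s: 18.2
position: [0.4867, 0.2687, 0.0728]
tcp_rot: [[-0.066, 0.998, 0.0], [0.998, 0.066, -0.003], [-0.003, 0.0, -1.0]]
wrist_force: [1.2, 0.3, -0.3]
width: 0.0388
grasp_force: 0.0
```

Call:
{"name": "carry_out", "arguments": {"dp": [[0, 0, -0.1], [0, 0, -0.2], [0, 0, -0.2], [0, 0, -0.25], [0, 0, -0.25]], "angular": [[0, 0, 0], [0, 0, 0], [0, 0, 0], [0, 0, 0], [0, 0, 0]], "grip": [40, 40, 40, 40, 40]}}

```text
time_s: 18.82
position: [0.4864, 0.2692, 0.2744]
tcp_rot: [[-0.066, 0.998, 0.0], [0.998, 0.066, -0.003], [-0.003, 0.0, -1.0]]
wrist_force: [1.0, 0.2, -0.3]
width: 0.0402
grasp_force: 0.0
```

Call:
{"name": "carry_out", "arguments": {"dp": [[-0.25, 0, 0], [-0.25, 0, 0], [-0.25, 0, 0], [-0.25, 0, 0], [0, 0, 0]], "angular": [[0, 0, 0], [0, 0, 0], [0, 0, 0], [0, 0, 0], [0, 0, 0]], "grip": [40, 40, 40, 40, 40]}}

```text
time_s: 19.45
position: [0.5001, 0.0674, 0.2736]
tcp_rot: [[-0.061, 0.998, 0.001], [0.998, 0.061, -0.003], [-0.003, 0.001, -1.0]]
wrist_force: [0.3, 0.6, 0.2]
width: 0.0397
grasp_force: 0.0
```

```bash
python3 - <<'E'
from h import *
im=optics.get_image("side");a=cv2.resize(im[145:195,180:255,::-1],None,fx=5,fy=5,interpolation=cv2.INTER_CUBIC)
im=optics.get_image("top");b=cv2.resize(im[165:230,110:190,::-1],None,fx=5,fy=5,interpolation=cv2.INTER_CUBIC)
o=np.zeros((330,790,3),np.uint8);o[:250,:375]=a;o[:325,380:780]=b;cv2.imwrite("pics/m6.png",o)
E
```

```text
(no output)
```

View pics/m6.png

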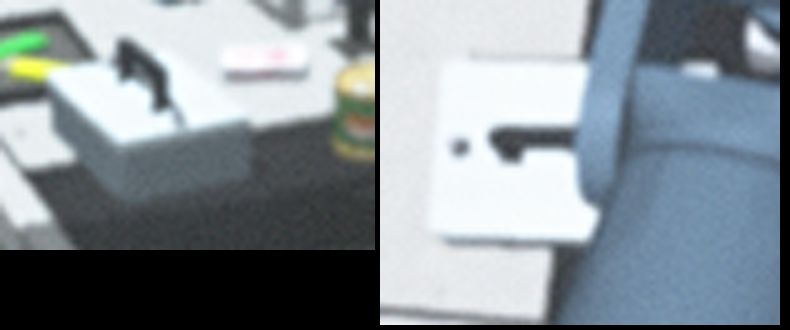

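The lid sits flush on the box with its pins through and the outlines matching, and the arm is clear.

```bash
python3 -c "
from rig import sign_off; print(sign_off())"
```

```text
the job is handed in; nothing more can be done
None
```

The job is handed in at about 19.5 s of the 69 s: the lid was laid flat on the counter handle up, let go, retaken by the handle, and in the last pictures sits flush on the box over its pins with the arm clear; no verdict came back.

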